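Press a label holder home behind the retaining strip of a display board

TASK

Pick up the larger label holder, set it on the wooden display board and push its flat tongue squarely under the clear retaining strip, against the sprung stop bar hidden there, until the bar is pushed fully home. The bar springs back if let go, so finish while still holding the label holder with the fingers, pressed fully home and flat on the board. Leave everything else, the smaller label holder included, where it is.

Things in the scene. Friction and masses are not known exactly. Their poses are not given: they have to be found in the camera images.
- holder: the larger label holder, loose, bare aluminium, 84 to 156 g: flat tongue 90 long (x), 70 wide (y), 5 thick, with an upright card pocket across it, 10 thick (x), 70 wide, top 50 above the underside. Origin on the underside, below the pocket's middle; z up, x towards the long end (edge at x = 70; short end at x = -20). Starts upright on the table, at either of two places, the smaller one at the other
- holder_pocket (a point): middle of the larger holder's pocket, where to grip it across its 10 mm thickness from above: 35 above the holder's origin; a paper card covers the pocket's rear (-x) face
- holder_tip (a point): middle of the front edge of the larger holder's tongue, on its underside: 70 ahead (+x) of the holder's origin
- board: striped wooden display board, fixed, 220 x 220 x 20 thick. Origin at the centre of its underside (on the table), z up, x towards the edge with the clear retaining strip (4 thick, 45 x 130). Two dark spacer blocks 8 high (|y| = 47 to 65, x = 45 to 90) carry it: between board and strip is a slot 8 high, 94 wide, open towards -x, shut at the rear. Brass screw heads at the strip's ends, to z = 35
- lip_edge (a point): middle of the lower front edge of the clear strip, 28 above the table: x = 45, y = 0, z = 28 in the board's frame; the tongue goes under here, moving along the board's +x
- stop_face (a point): middle of the front face of the sprung stop bar (dark steel, 84 wide, 7 high) in the slot under the clear strip; at rest 15 behind the strip's front edge (x = 60 in the board's frame), fully home 23 behind it (x = 68)
- stop (a joint): how far the sprung stop bar is pushed back, along the board's +x: 0 at rest, 0.008 m fully home against a hard end stop. Its spring pushes back with about 3.5 N at the start and 9 N fully home (rubbing on the board comes on top); it returns to 0 when let go
- spare: the smaller label holder, loose, same make and material but tongue only 54 long x 46 wide and pocket 46 wide, same heights; origin as for the larger one, x towards the long end (34 ahead). To be left alone
- disc: copper disc, 40 across, 5 thick, loose on a corner of the board (board x about -75, y about +83); origin under its centre
- pen: white marker pen with a black cap, 140 long, 14 thick, lying loose; origin under the middle of its barrel, x towards the cap
- dish: small glass dish, 80 across, 22 high, loose; origin under its centre
- ruler: steel ruler, 120 x 22 x 4, lying loose, long side along its y; origin under its centre
- screwdriver: screwdriver lying loose along its x, black handle; origin on its underside
- offcut: dark wood offcut, 60 x 40 x 18, loose; origin under its centre
Things that resemble listed ones, but are neither listed nor needed, are in the scene too. Leave any green or orange look-alike of the holder alone.

How it is judged:
By the outcome, as a careful person would: the job done as asked, in the order asked, and still so for the second after the job is handed in, while the arm keeps its last pose, push and grip.
It also fails if it takes over 48 s, if anything falls off the work surface, if the arm or the gripper's body presses on something with over 40 N, if the wrist force passes 120 N, or if a joint passes its speed limit or range.

ROBOT

A 7-joint arm with a two-finger parallel gripper is mounted at the origin on the work surface. World frame = base frame: x ahead of the robot, y to its left, z up, the work surface at z = 0. Lengths are in mm, angles in rad, forces in N, time in s.
With the tool pointing down it reaches from about 400 to 875 mm from the base axis. Payload 6.5 kg.
Tool frame: the origin (TCP) lies midway between the tips of the shut fingers; the grasp point (between the pads) lies 19 mm behind it; z points along the fingers, x is the direction in which the jaws open and shut, and the axes are right-handed (so a half turn about z gives the same grasp; the last joint's range is limited). The gripper opens to 88 mm and grips with 3 to 60 N. Pads are 18 mm wide; open, the fingers measure 123 mm over their backs; the gripper's body (75 mm by 187 mm) begins 45 mm behind the grasp point.
Start: joints at [1.212, 0.536, -0.004, 1.538, 0.003, 1.067, -0.071], TCP at [187.608, -622.329, 238.716] pointing down, gripper open.
Joint ranges: [-2.7, 2.7], [-0.37, 2.16], [-1.27, 1.26], [0.24, 2.4], [-1.31, 4.45], [0.19, 1.91], [-2.76, 2.76]. Speed limits (rad/s): [2.39, 2.39, 3.14, 3.14, 3.14, 3.14, 3.14].

INTERFACE

Orientations are given as a unit quaternion [x, y, z, w].
In Python, from rig import r gives the robot as it stands.
- The arm moves only by the tool jog_arm, never from a script. Its argument "increments" is text: rows parted by semicolons, each of 7 numbers parted by spaces: the shift along the tool's x, y, z in cm, then the turn, a rotation vector about the tool's x, y, z in degrees, then the closure, from 0 (fully open) to 1 (shut). In form: x y z ax ay az jaw; .... A call has 1 to 20 rows; each row shifts and turns the pose as measured when the row begins, along the tool's axes as they then stand; what a row does not reach is not made up. A row lasts 1/8 s, in which the tool goes at most 62.5 mm and 10.7 degrees, less where a joint would pass 70% of its speed; a pose out of reach is approached as far as the arm can. A call with a gripper value outside its range is refused whole. The fingers move at their own pace and stop on an object; "grip_force" is the grip in N (left out, the last holds). Time passes only in rows, so rows that do not move let the fingers close. It gives the time, the measured TCP pose, the force and the opening at its end, in the units of the state.
- r.get_obs(): the state, without advancing time (a new reading comes with each control period).
- r.snapshot(name): name is "scene" or "side" or "wrist"; returns a dict with "image" (400x640x3 uint8, blue, green, red), "intrinsics" (3x3 intrinsics, pixels), "world_from_camera" (4x4, takes a point from camera to world coordinates). Camera axes: x right, y down, z forward; pixel columns grow to the right and rows downward; lengths in mm; the calibration is good to about 2 mm. A picture is of the moment at which its call begins. There is no depth.
- r.job_done(): hands the job in, once; it reports no verdict.
The state is a dict: "clock": time; "q": joint angles; "dq": joint speeds; "joint_efforts": joint torques, N m; "tool_pos": TCP position; "ee_rot": TCP orientation; "ft_force": force on the tool from outside, world axes, zero at the start; "torque": the same for the moment, N m; "width": opening from 0.0 (shut) to 1.0 (fully open).
Only numpy, scipy, OpenCV 4.12 (cv2) and the standard library are available. Lean on these libraries where they do the work, as an engineer would, in place of code of your own. Each camera call takes 0.05 s, during which the arm holds its last target.

## Working session

There is one attempt and no reset: what is moved stays moved. The work goes in short steps, Python scripts to look and compute and a tool call to move; the robot and the scene stay as the last step left them, time stands still between calls to the robot, and variables do not carry over. Pictures are saved under pics/ and viewed, and the job is handed in when it is done.

Besides the shell and the picture viewer there is one more tool, called after "Request:" as name(argument=value, ...) on one line, values as JSON. jog_arm: Moves the arm, as the interface text tells. Its arguments: {"type":"object","properties":{"increments":{"type":"string"},"grip_force":{"type":"number"}},"required":["increments"]}

```bash
ls; mkdir -p pics; python3 - <<'E'
from rig import r
import cv2
o=r.get_obs();print(o)
for n in ["scene","side","wrist"]:
    s=r.snapshot(n);cv2.imwrite(f"pics/{n}0.png",s["image"]);print(n,s["intrinsics"].tolist(),s["world_from_camera"].round(4).tolist())
E
```

```text
pics
{'clock': 0.0, 'q': array([ 1.21181817,  0.53717933, -0.00444693,  1.53886034,  0.00256669,
        1.06730747, -0.07119759]), 'dq': array([ 0.00025389,  0.00157161, -0.00169851, -0.00044365, -0.00144634,
        0.00050441, -0.00177702]), 'joint_efforts': array([-4.73018517e-04, -5.70996165e+01,  9.90827680e-01, -2.51610553e+01,
       -5.62149833e-02,  1.80377718e-02,  1.66461077e-04]), 'tool_pos': array([ 187.4174962 , -621.74842075,  237.83545201]), 'ee_rot': array([ 8.02706319e-01, -5.96373877e-01, -7.29219368e-04, -4.82648823e-04]), 'ft_force': array([0.13643112, 0.30064314, 0.13612048]), 'torque': array([-0.03659669, -0.00753899, -0.00825721]), 'width': 0.9934457666747089}
scene [[391.37744547113016, 0.0, 322.0156654948483], [0.0, 391.37744547113016, 203.8664025466321], [0.0, 0.0, 1.0]] [[0.7926, 0.3962, -0.4634, 1002.5339], [0.6097, -0.5229, 0.5957, -631.204], [-0.0063, -0.7547, -0.6561, 769.8853], [0.0, 0.0, 0.0, 1.0]]
side [[384.59575531903795, 0.0, 315.9230218366679], [0.0, 384.59575531903795, 196.67208207987304], [0.0, 0.0, 1.0]] [[-0.9502, -0.1713, 0.2605, 185.7294], [-0.3116, 0.545, -0.7783, 976.6543], [-0.0087, -0.8207, -0.5713, 739.0097], [0.0, 0.0, 0.0, 1.0]]
wrist [[345.9241503620386, 0.0, 316.8729571471597], [0.0, 345.9241503620386, 197.5342259273413], [0.0, 0.0, 1.0]] [[0.2884, -0.9158, -0.2796, 260.0487], [-0.9575, -0.2765, -0.082, -601.0619], [-0.0022, 0.2914, -0.9566, 384.4322], [0.0, 0.0, 0.0, 1.0]]
```

View pics/scene0.png

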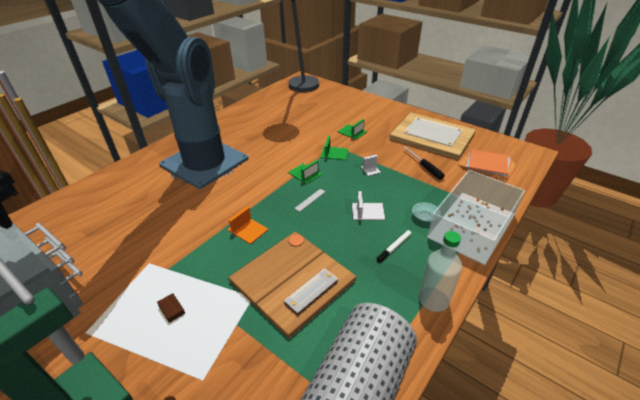

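View pics/side0.png

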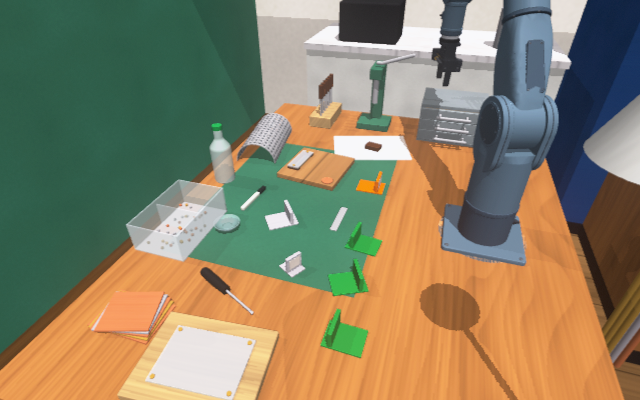

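View pics/wrist0.png

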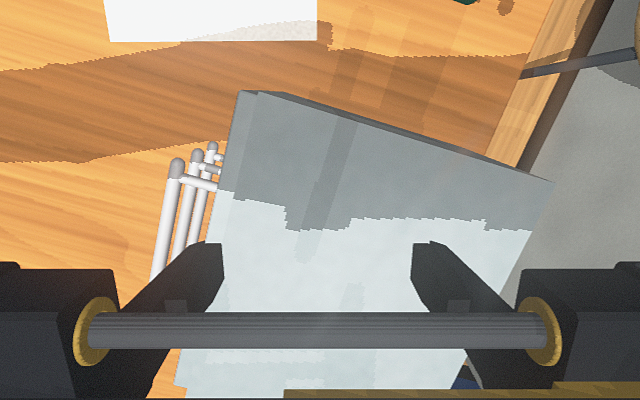

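The scene view shows the larger holder at about (367,210), the spare at (371,168) and the board centred at about (293,282). In the side view they are at (283,216), (292,264) and (316,167). I'll zoom in on each.

```bash
python3 - <<'E'
import cv2
a=cv2.imread("pics/scene0.png");b=cv2.imread("pics/side0.png")
def crop(im,x,y,w,h,f,n): cv2.imwrite(n,cv2.resize(im[y:y+h,x:x+w],None,fx=f,fy=f,interpolation=cv2.INTER_CUBIC))
crop(a,220,180,180,155,4,"pics/c1.png");crop(a,340,180,60,50,12,"pics/c2.png")
crop(b,260,140,110,60,7,"pics/c3.png");crop(b,255,195,60,45,12,"pics/c4.png")
E
```

```text
(no output)
```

View pics/c1.png

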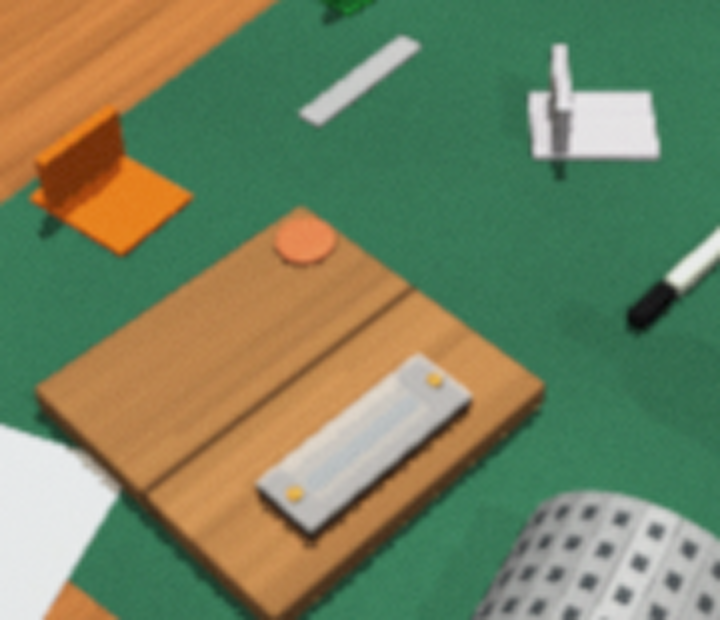

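View pics/c2.png

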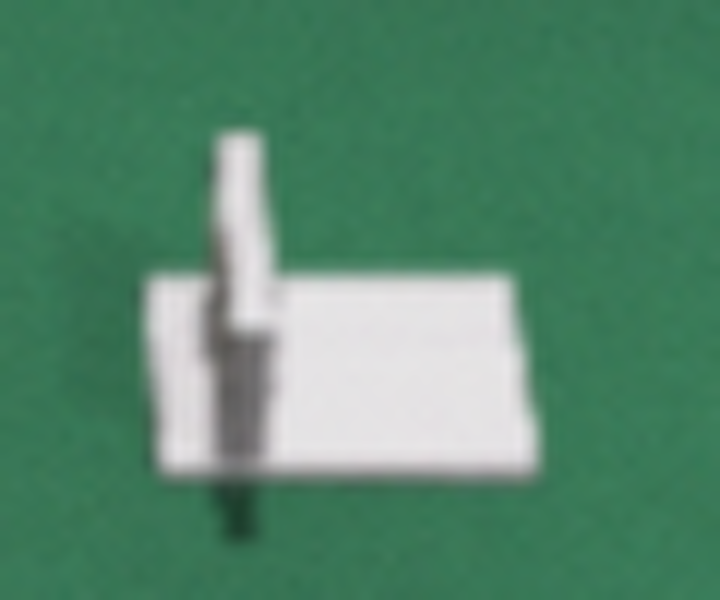

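View pics/c3.png

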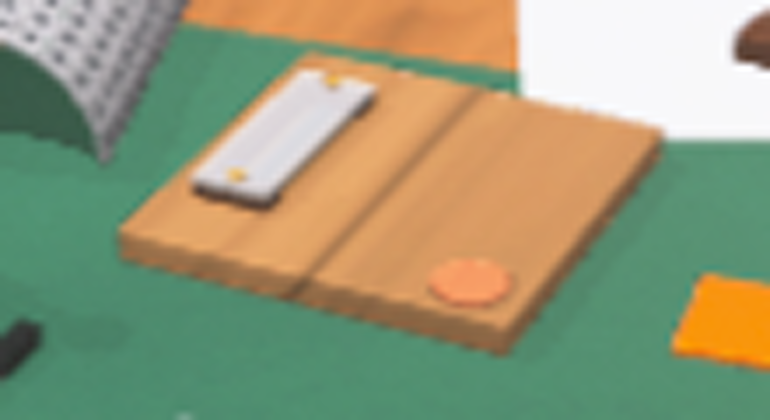

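View pics/c4.png

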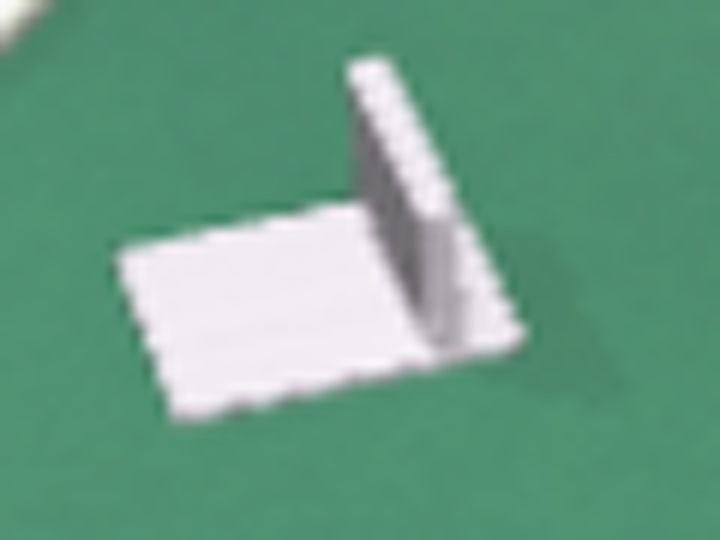

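```bash
cat > h.py <<'E'
import numpy as np, cv2
from scipy.optimize import least_squares
def proj(P,K,T):
    K=np.array(K);T=np.array(T);C=(np.atleast_2d(P)-T[:3,3])@T[:3,:3]
    return C[:,:2]/C[:,2:]*[K[0,0],K[1,1]]+K[:2,2]
def unproj(uv,K,T,z):
    K=np.array(K);T=np.array(T);uv=np.atleast_2d(uv).astype(float)
    d=np.c_[(uv-K[:2,2])/[K[0,0],K[1,1]],np.ones(len(uv))]@T[:3,:3].T
    s=(z-T[2,3])/d[:,2];return T[:3,3]+d*s[:,None]
def body(p,L):
    x,y,a=p[:3];L=np.atleast_2d(L).astype(float);c,s=np.cos(a),np.sin(a)
    return np.c_[x+c*L[:,0]-s*L[:,1],y+s*L[:,0]+c*L[:,1],L[:,2]]
def fit(obs,p0):
    # obs: list of (K,T,L,uv)
    f=lambda p:np.concatenate([(proj(body(p,L),K,T)-uv).ravel() for K,T,L,uv in obs])
    s=least_squares(f,p0,loss='soft_l1',x_scale=[10,10,.1]);return s.x,f(s.x).reshape(-1,2)
def up(U,f,o): return (np.array(U,float)+.5)/f-.5+np.array(o)
E
cat > m1.py <<'E'
from h import *; from rig import r
S=r.snapshot("scene");D=r.snapshot("side");k=lambda s:(s["intrinsics"],s["world_from_camera"])
print(unproj([[367,210],[371,168],[293,282]],*k(S),5),unproj([[283,216]],*k(D),5))
B=[[-110,110,20],[-110,-110,20],[110,110,20],[110,-110,20]]
sb=up([[300,207],[38,388],[545,385],[275,612]],4,(220,180))
db=up([[503,335],[662,130],[120,232],[310,55]],7,(260,140))
H=[[-20,35,5],[-20,-35,5],[70,35,5],[70,-35,5]]
sh=up([[147,275],[160,465],[515,272],[540,465]],12,(340,180))
dh=up([[522,335],[120,250],[175,415]],12,(255,195))
HP=[[5,-35,50],[-5,-35,50],[5,35,50],[-5,35,50]]
dp=up([[350,65],[388,57],[425,212],[455,205]],12,(255,195))
for n,o,p0 in [("board",[(*k(S),B,sb),(*k(D),B,db)],None),("b scene",[(*k(S),B,sb)],None),("b side",[(*k(D),B,db)],None),
  ("hold",[(*k(S),H,sh),(*k(D),[H[0],H[3],H[2]],dh),(*k(D),HP,dp)],1),("h scene",[(*k(S),H,sh)],1),("h side",[(*k(D),[H[0],H[3],H[2]],dh),(*k(D),HP,dp)],1)]:
    best=min((fit(o,[550,-100 if p0 is None else 60,a]) for a in np.arange(-3,3,.7)),key=lambda t:abs(t[1]).sum())
    print(n,best[0],np.degrees(best[0][2]));print(best[1].round(2).tolist())
E
python3 m1.py
```

```text
[[ 583.72131232  121.03241239    5.        ]
 [ 481.25661119  305.76073507    5.        ]
 [ 582.19253565 -208.01257271    5.        ]] [[585.51536337 107.6414205    5.        ]]
board [ 5.76134789e+02 -2.02220420e+02 -1.25344321e-01] -7.181700568298942
[[0.73, -1.51], [-1.21, -0.78], [0.87, -1.0], [0.06, 1.13], [0.64, -1.32], [0.73, -0.72], [-0.66, -0.53], [-0.26, -1.01]]
b scene [ 5.76576526e+02 -2.03617691e+02 -1.22984252e-01] -7.046478613115662
[[0.38, -1.15], [-1.54, -0.21], [0.69, -0.67], [-0.04, 1.72]]
b side [ 5.74756026e+02 -1.96355425e+02 -1.32113297e-01] -7.5695343437867875
[[0.26, -0.29], [0.84, 0.18], [-1.02, 0.2], [-0.18, -0.36]]
hold [565.76517209 107.85468385   0.63967926] 36.65092206597241
[[0.23, -0.39], [0.17, -0.23], [-0.29, 0.03], [0.08, -0.03], [0.18, 0.1], [-0.21, -0.15], [0.19, -0.38], [-0.05, -0.41], [-0.1, -0.36], [-0.36, 0.21], [0.39, 0.13]]
h scene [566.05432733 107.13215459  -5.64138021] -323.22727665280286
[[0.15, -0.21], [0.14, -0.04], [-0.37, 0.16], [0.05, 0.11]]
h side [565.56235367 108.40528672   0.63937316] 36.633383672295345
[[0.18, 0.23], [-0.22, -0.04], [0.17, -0.26], [-0.06, -0.31], [-0.11, -0.25], [-0.37, 0.33], [0.39, 0.25]]
```

Both cameras agree within a few mm: the holder is at about (566,108) with yaw 36.6°, and the board at about (576,-200) with yaw -7.2°. Next I'll move over the board to look with the wrist camera.

```bash
cat > plan.py <<'E'
import numpy as np,sys
from scipy.spatial.transform import Rotation as R, Slerp
from rig import r
def down(yaw): # tool x at yaw deg, z down
    c,s=np.cos(np.radians(yaw)),np.sin(np.radians(yaw));return R.from_matrix([[c,s,0],[s,-c,0],[0,0,-1]])
def plan(pos,yaw,n,jaw):
    o=r.get_obs();p=np.array(o["tool_pos"]);q=R.from_quat(o["ee_rot"]);t=down(yaw)
    print("at",p.round(1),"yaw",round(np.degrees(np.arctan2(*q.as_matrix()[[1,0],0])),2),"clk",round(o["clock"],2),"F",o["ft_force"].round(1),"w",round(o["width"],3))
    rv=(q.inv()*t).as_rotvec();out=[]
    for i in range(n):
        qi=q*R.from_rotvec(rv*i/n)
        d=qi.inv().apply((np.array(pos)-p)/n)/10
        out.append(" ".join(f"{v:.2f}" for v in [*d,*np.degrees(rv/n)])+f" {jaw}")
    print("; ".join(out))
if __name__=="__main__":
    a=[float(v) for v in sys.argv[1:]];plan(a[:3],a[3],int(a[4]),a[5])
E
python3 plan.py 545 -210 270 -7.2 12 0
```

```text
at [ 187.5 -622.1  238.3] yaw -73.22 clk 0.25 F [-0.3  1.2 -0.5] w 1.0
-2.43 -3.84 -0.26 -0.00 0.00 -5.50 0.0; -2.05 -4.06 -0.26 -0.00 0.00 -5.50 0.0; -1.65 -4.24 -0.26 -0.00 0.00 -5.50 0.0; -1.24 -4.37 -0.26 -0.00 0.00 -5.50 0.0; -0.81 -4.47 -0.26 -0.00 0.00 -5.50 0.0; -0.38 -4.53 -0.26 -0.00 0.00 -5.50 0.0; 0.06 -4.55 -0.26 -0.00 0.00 -5.50 0.0; 0.49 -4.52 -0.26 -0.00 0.00 -5.50 0.0; 0.92 -4.45 -0.26 -0.00 0.00 -5.50 0.0; 1.35 -4.34 -0.26 -0.00 0.00 -5.50 0.0; 1.76 -4.19 -0.26 -0.00 0.00 -5.50 0.0; 2.15 -4.00 -0.26 -0.00 0.00 -5.50 0.0
```

Request:
jog_arm(increments="0 0 -2 0 0 0 0; -2.4 -3.8 -0.5 0 0 -5.5 0; -2.05 -4.05 -0.5 0 0 -5.5 0; -1.65 -4.25 -0.2 0 0 -5.5 0; -1.25 -4.4 0 0 0 -5.5 0; -0.8 -4.5 0 0 0 -5.5 0; -0.4 -4.5 0 0 0 -5.5 0; 0.05 -4.55 0 0 0 -5.5 0; 0.5 -4.5 0 0 0 -5.5 0; 0.9 -4.45 0 0 0 -5.5 0; 1.35 -4.35 0 0 0 -5.5 0; 1.75 -4.2 0 0 0 -5.5 0; 2.15 -4 0 0 0 -5.5 0; 0 0 0 0 0 0 0")

```text
clock: 2.0
tool_pos: [547.0, -192.9, 269.6]
ee_rot: [0.999, -0.046, -0.001, 0.0]
ft_force: [-0.4, -0.1, -0.4]
width: 1.001
```

```bash
python3 - <<'E'
from rig import r
import cv2,pickle
s=r.snapshot("wrist");cv2.imwrite("pics/w1.png",s["image"]);pickle.dump(s,open("w1.pkl","wb"))
o=r.get_obs();print(o["tool_pos"],o["clock"],o["ft_force"])
E
```

```text
[ 545.63056435 -195.38100296  269.44345308] 2.05 [-1.43527114 -1.13987106  0.18152797]
```

View pics/w1.png

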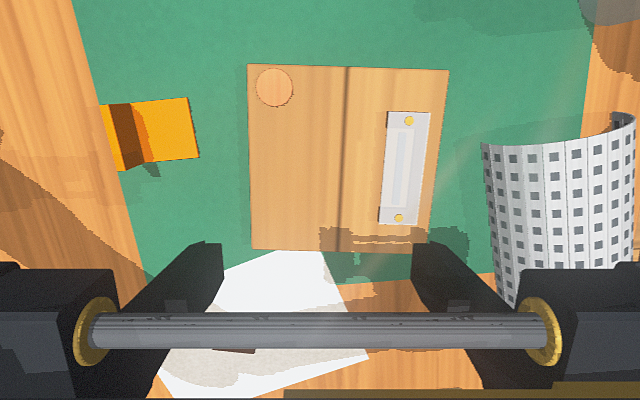

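The wrist view shows the board with corners at about (248,64), (448,70), (434,254) and (252,249), and the strip's front edge from (388,111) to (378,222). I'll zoom in for sub-pixel corners.

```bash
python3 - <<'E'
import cv2
a=cv2.imread("pics/w1.png")
cv2.imwrite("pics/w1a.png",cv2.resize(a[55:260,370:455],None,fx=8,fy=8,interpolation=cv2.INTER_CUBIC)[0:600])
cv2.imwrite("pics/w1b.png",cv2.resize(a[195:265,360:450],None,fx=8,fy=8,interpolation=cv2.INTER_CUBIC))
cv2.imwrite("pics/w1c.png",cv2.hconcat([cv2.resize(a[50:90,235:280],None,fx=8,fy=8),cv2.resize(a[230:270,235:280],None,fx=8,fy=8)]))
E
```

```text
(no output)
```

View pics/w1a.png

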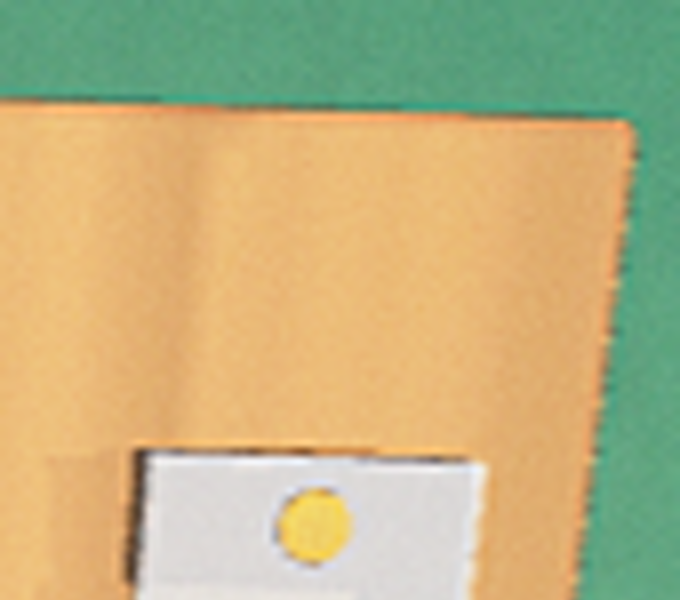

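View pics/w1b.png

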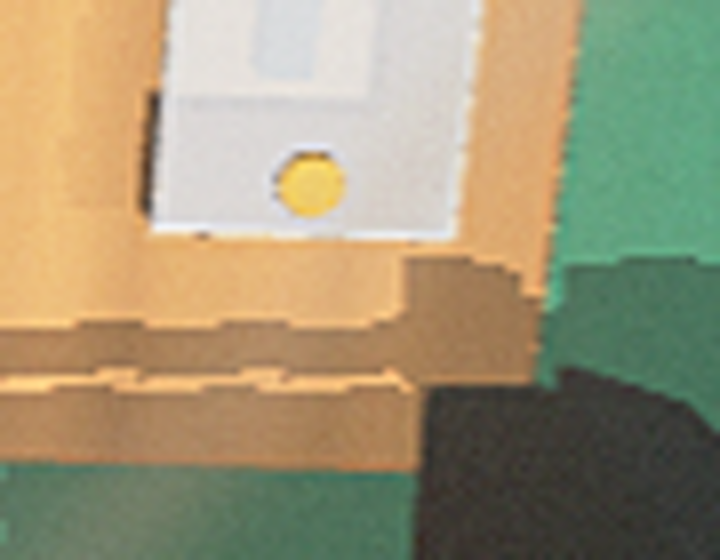

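View pics/w1c.png

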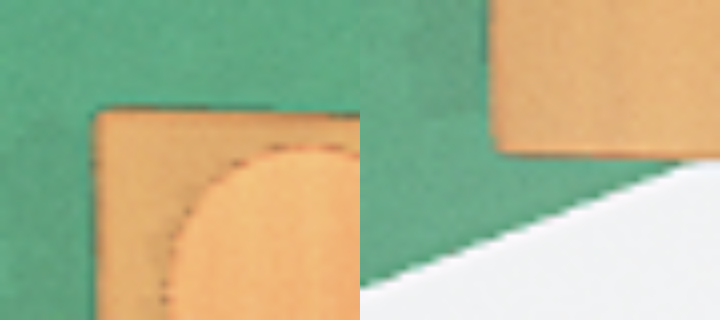

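```bash
cat > m2.py <<'E'
from h import *;import pickle
s=pickle.load(open("w1.pkl","rb"));k=(s["intrinsics"],s["world_from_camera"])
B=[[110,110,20],[-110,110,20],[-110,-110,20],[110,-110,20]]
b=np.vstack([up([635,120],8,(370,55)),up([93,108],8,(235,50)),up([137,153],8,(235,230)),up([526,476],8,(360,195))])
T=[[45,65,32],[90,65,32],[45,-65,32],[90,-65,32]]
t=np.vstack([up([[148,455],[485,463]],8,(370,55)),up([[150,232],[458,238]],8,(360,195))])
for o in ([(*k,B,b)],[(*k,T,t)],[(*k,B,b),(*k,T,t)]):
    p,e=fit(o,[576,-200,-.125]);print(p[:2].round(1),np.degrees(p[2]).round(2),e.round(2).tolist())
E
python3 m2.py; python3 plan.py 540 70 250 36.6 7 0
```

```text
[ 576.6 -204. ] -6.98 [[1.44, -0.54], [-0.7, -0.39], [-0.73, 1.42], [0.32, 0.69]]
[ 576.5 -204.3] -6.87 [[0.23, -0.29], [-0.3, -0.13], [0.41, 0.14], [-0.32, 0.35]]
[ 576.5 -204.1] -6.97 [[1.34, -0.41], [-0.78, -0.23], [-0.77, 1.54], [0.27, 0.78], [0.35, -0.42], [-0.18, -0.18], [0.34, 0.02], [-0.4, 0.3]]
at [ 545.6 -195.4  269.4] yaw -5.53 clk 2.05 F [-1.4 -1.1  0.2] w 0.997
-0.44 -3.77 0.27 0.01 0.03 -6.02 0.0; -0.05 -3.79 0.27 0.01 0.03 -6.02 0.0; 0.35 -3.78 0.27 0.01 0.03 -6.02 0.0; 0.74 -3.72 0.27 0.01 0.03 -6.02 0.0; 1.13 -3.62 0.27 0.01 0.03 -6.02 0.0; 1.50 -3.48 0.27 0.01 0.03 -6.02 0.0; 1.86 -3.30 0.28 0.01 0.03 -6.02 0.0
```

Board: (576.5,-204), yaw -6.95°, and the strip fit agrees. Now over the holder.

Request:
jog_arm(increments="-0.4 -3.8 0.3 0 0 -6 0; 0 -3.8 0.3 0 0 -6 0; 0.35 -3.8 0.5 0 0 -6 0; 0.75 -3.7 0.5 0 0 -6 0; 1.1 -3.6 0.5 0 0 -6 0; 1.5 -3.5 0.5 0 0 -6 0; 1.85 -3.3 0.5 0 0 -6 0; 0 0 0 0 0 0 0; 0 0 0 0 0 0 0")

```text
clock: 3.18
tool_pos: [531.1, 81.3, 235.9]
ee_rot: [0.943, 0.332, -0.003, 0.002]
ft_force: [-0.3, 0.1, -0.6]
width: 0.998
```

```bash
python3 - <<'E'
from rig import r
import cv2,pickle
s=r.snapshot("wrist");cv2.imwrite("pics/w2.png",s["image"]);pickle.dump(s,open("w2.pkl","wb"))
o=r.get_obs();print(o["tool_pos"],o["clock"],o["ft_force"])
from h import *
k=(s["intrinsics"],s["world_from_camera"])
uv=proj(body([566,108,np.radians(36.6)],[[0,0,5]]),*k)[0];print(uv)
x,y=int(uv[0])-70,max(0,int(uv[1])-75);print(x,y)
cv2.imwrite("pics/w2a.png",cv2.resize(s["image"][y:y+150,x:x+150],None,fx=4,fy=4,interpolation=cv2.INTER_CUBIC))
E
```

```text
[531.04411749  81.55762067 235.98480553] 3.225 [-0.50511177 -0.86508484  0.18855925]
[357.98685913 163.06318302]
287 88
```

View pics/w2.png

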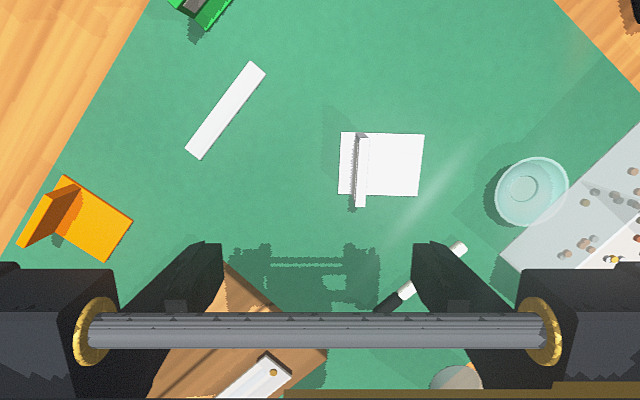

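View pics/w2a.png

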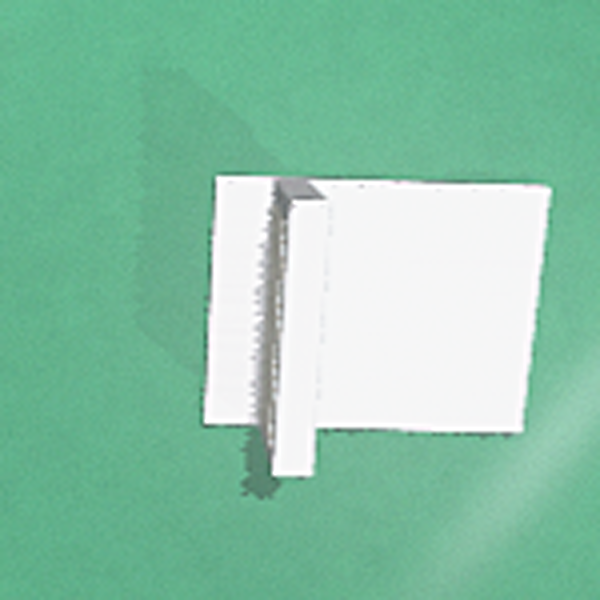

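```bash
cat > m3.py <<'E'
from h import *;import pickle
s=pickle.load(open("w2.pkl","rb"));k=(s["intrinsics"],s["world_from_camera"])
H=[[-20,35,5],[-20,-35,5],[70,35,5],[70,-35,5]];h=up([[217,177],[205,422],[551,186],[523,431]],4,(287,88))
P=[[-5,35,50],[5,35,50],[-5,-35,50],[5,-35,50]];p_=up([[290,200],[327,200],[272,475],[313,475]],4,(287,88))
for o in ([(*k,H,h)],[(*k,P,p_)],[(*k,H,h),(*k,P,p_)]):
    p,e=fit(o,[566,108,.64]);print(p[:2].round(1),np.degrees(p[2]).round(2),e.round(2).tolist())
E
python3 m3.py; python3 plan.py 566 108 90 36.6 4 0;python3 plan.py 566 108 16 36.6 7 0
```

```text
[566.2 107. ] 37.24 [[0.06, -0.45], [0.19, 0.57], [-0.0, -0.44], [-0.25, 0.43]]
[565.6 106.6] 37.71 [[-0.62, -0.48], [0.62, -0.29], [0.19, 0.35], [-0.19, 0.54]]
[565.9 106.8] 37.35 [[-0.33, -0.42], [-0.06, 0.6], [-0.37, -0.58], [-0.48, 0.31], [-0.02, -0.47], [1.21, -0.21], [0.32, 0.35], [-0.06, 0.59]]
at [531.   81.6 236. ] yaw 38.75 clk 3.23 F [-0.5 -0.9  0.2] w 1.001
1.12 0.03 3.64 0.02 0.10 0.54 0.0; 1.11 0.02 3.64 0.02 0.10 0.54 0.0; 1.11 0.01 3.65 0.02 0.10 0.54 0.0; 1.10 -0.00 3.65 0.02 0.10 0.54 0.0
at [531.   81.6 236. ] yaw 38.75 clk 3.23 F [-0.5 -0.9  0.2] w 1.001
0.65 0.01 3.14 0.01 0.06 0.31 0.0; 0.65 0.01 3.14 0.01 0.06 0.31 0.0; 0.64 0.01 3.14 0.01 0.06 0.31 0.0; 0.64 0.00 3.14 0.01 0.06 0.31 0.0; 0.64 0.00 3.14 0.01 0.06 0.31 0.0; 0.63 -0.00 3.14 0.01 0.06 0.31 0.0; 0.63 -0.00 3.14 0.01 0.06 0.31 0.0
```

Request:
jog_arm(increments="1.1 0.05 3.6 0 0 0.4 0; 1.1 0.05 3.6 0 0 0.4 0; 1.1 0.05 3.6 0 0 0.4 0; 1.1 0.05 3.6 0 0 0.4 0; 0 0 0 0 0 0 0; 0 0 0 0 0 0 0")

```text
clock: 3.98
tool_pos: [570.4, 98.5, 90.4]
ee_rot: [0.95, 0.312, -0.001, 0.005]
ft_force: [-1.0, 0.4, -0.7]
width: 1.002
```

```bash
python3 plan.py 566 107 16 37.1 4 0
```

```text
at [570.4  98.5  90.4] yaw 36.41 clk 3.98 F [-1.   0.4 -0.7] w 1.002
0.05 -0.25 1.86 0.13 0.08 -0.17 0.0; 0.05 -0.25 1.86 0.13 0.08 -0.17 0.0; 0.04 -0.25 1.86 0.13 0.08 -0.17 0.0; 0.04 -0.24 1.86 0.13 0.08 -0.17 0.0
```

Request:
jog_arm(increments="0.05 -0.3 1.8 0.15 0.1 -0.2 0; 0.05 -0.3 1.8 0.15 0.1 -0.2 0; 0.05 -0.2 1.8 0.1 0.1 -0.2 0; 0.05 -0.2 1.6 0.1 0 -0.1 0; 0 0 0 0 0 0 0; 0 0 0 0 0 0 0")

```text
clock: 4.72
tool_pos: [566.7, 107.1, 17.8]
ee_rot: [0.948, 0.318, 0.001, 0.0]
ft_force: [0.2, 0.2, -0.5]
width: 0.997
```

```bash
python3 plan.py 566 107 16 37.1 1 0; python3 - <<'E'
from rig import r
import cv2
s=r.snapshot("wrist");cv2.imwrite("pics/w3.png",s["image"])
E
```

```text
at [566.7 107.1  17.8] yaw 37.11 clk 4.72 F [ 0.2  0.2 -0.5] w 0.997
-0.07 -0.03 0.18 0.08 -0.12 0.01 0.0
```

View pics/w3.png

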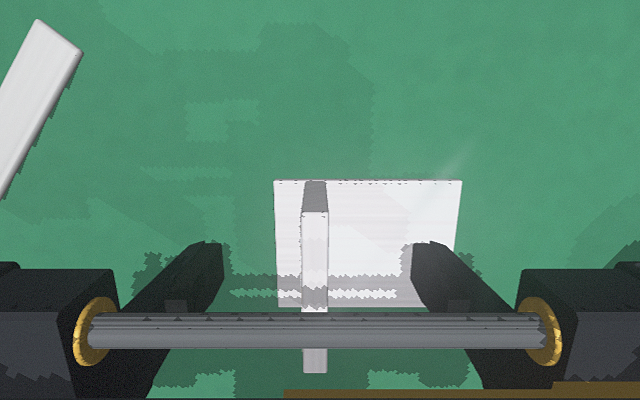

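The pocket (columns 302–328) is centred between the fingers, so I'll close.

Request:
jog_arm(increments="0 0 0.1 0 0 0 1; 0 0 0 0 0 0 1; 0 0 0 0 0 0 1; 0 0 0 0 0 0 1; 0 0 0 0 0 0 1; 0 0 0 0 0 0 1; 0 0 0 0 0 0 1; 0 0 0 0 0 0 1", grip_force=45)

```text
clock: 5.78
tool_pos: [567.6, 106.9, 18.1]
ee_rot: [0.948, 0.318, 0.002, 0.001]
ft_force: [-1.5, -1.1, 0.7]
width: 0.116
```

```bash
python3 plan.py 566 107 110 37.1 3 1
```

```text
at [567.6 106.9  18.1] yaw 37.08 clk 5.78 F [-1.5 -1.1  0.7] w 0.116
-0.03 -0.03 -3.06 0.05 -0.07 -0.01 1.0; -0.03 -0.03 -3.06 0.05 -0.07 -0.01 1.0; -0.04 -0.03 -3.06 0.05 -0.07 -0.01 1.0
```

Request:
jog_arm(increments="0 0 -2.5 0 0 0 1; 0 0 -3.5 0 0 0 1; 0 0 -3.5 0 0 0 1; 0 0 0 0 0 0 1; 0 0 0 0 0 0 1")

```text
clock: 6.4
tool_pos: [565.2, 106.1, 113.4]
ee_rot: [0.948, 0.318, -0.0, 0.001]
ft_force: [-0.3, -0.7, -2.0]
width: 0.111
```

```bash
python3 plan.py 527 -198 110 -6.95 10 1
```

```text
at [565.2 106.1 113.4] yaw 37.08 clk 6.4 F [-0.3 -0.7 -2. ] w 0.111
-2.14 2.20 0.04 0.01 0.00 4.40 1.0; -1.96 2.35 0.04 0.01 0.00 4.40 1.0; -1.78 2.50 0.04 0.01 0.00 4.40 1.0; -1.58 2.63 0.04 0.01 0.00 4.40 1.0; -1.37 2.74 0.04 0.01 0.00 4.40 1.0; -1.16 2.84 0.04 0.01 0.00 4.40 1.0; -0.94 2.92 0.04 0.01 0.00 4.40 1.0; -0.71 2.98 0.04 0.01 0.00 4.40 1.0; -0.48 3.03 0.04 0.01 0.00 4.40 1.0; -0.25 3.05 0.03 0.01 0.00 4.40 1.0
```

Request:
jog_arm(increments="-2.1 2.2 0 0 0 4.4 1; -2 2.35 0 0 0 4.4 1; -1.8 2.5 0 0 0 4.4 1; -1.6 2.6 0 0 0 4.4 1; -1.4 2.75 0 0 0 4.4 1; -1.15 2.85 0 0 0 4.4 1; -0.95 2.9 0 0 0 4.4 1; -0.7 3 0 0 0 4.4 1; -0.5 3 0 0 0 4.4 1; -0.25 3.05 0 0 0 4.4 1; 0 0 0 0 0 0 1; 0 0 0 0 0 0 1")

```text
clock: 7.9
tool_pos: [512.2, -206.0, 98.2]
ee_rot: [0.997, -0.072, -0.012, -0.001]
ft_force: [0.1, 0.2, -0.6]
width: 0.108
```

```bash
python3 plan.py 527 -198 60 -6.95 3 1; python3 - <<'E'
from rig import r
import cv2,pickle
s=r.snapshot("wrist");cv2.imwrite("pics/w4.png",s["image"]);pickle.dump(s,open("w4.pkl","wb"))
s=r.snapshot("scene");cv2.imwrite("pics/s4.png",cv2.resize(s["image"][150:350,200:420],None,fx=3.5,fy=3.0))
E
```

```text
at [ 512.2 -206.    98.2] yaw -8.29 clk 7.9 F [ 0.1  0.2 -0.6] w 0.108
0.48 -0.34 1.26 0.00 0.47 -0.45 1.0; 0.47 -0.33 1.27 0.00 0.47 -0.45 1.0; 0.47 -0.33 1.27 0.00 0.47 -0.45 1.0
```

View pics/w4.png

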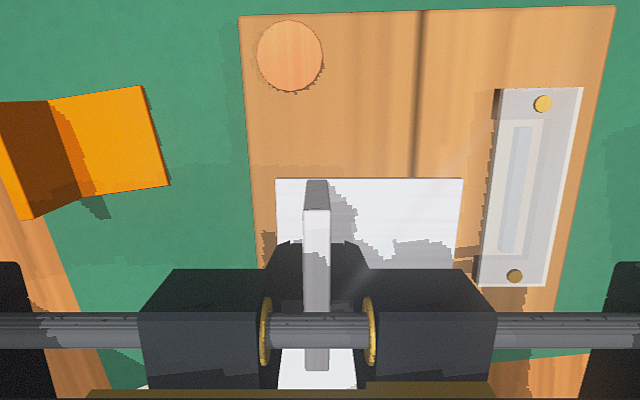

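View pics/s4.png

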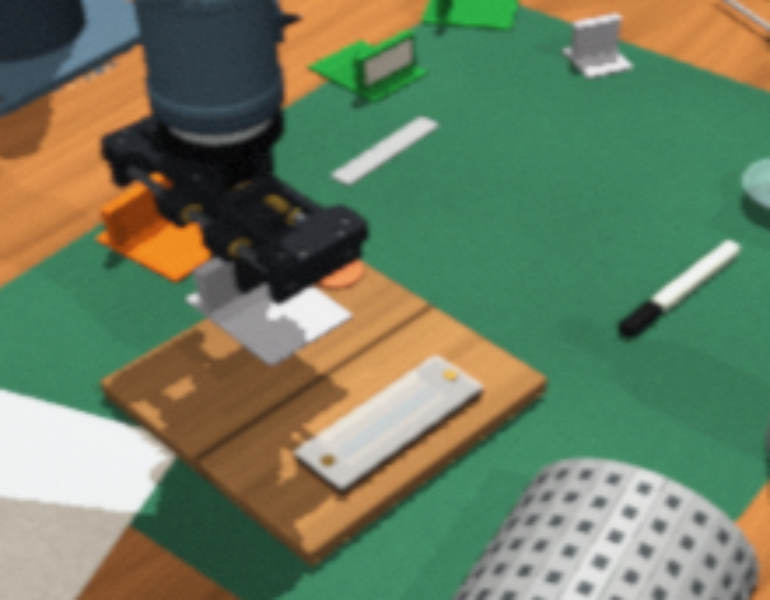

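The holder is held squarely, with the tongue edge at row 178 from column 276 to 462, and it's over the board. The tool is tilted 1.4°, so I'll correct that and descend to staging.

Request:
jog_arm(increments="0.5 -0.35 1.2 0 0.5 -0.5 1; 0.5 -0.35 1.2 0 0.5 -0.4 1; 0.45 -0.3 1.2 0 0.4 -0.4 1; 0 0 0 0 0 0 1; 0 0 0 0 0 0 1")

```text
clock: 8.62
tool_pos: [528.9, -194.4, 58.8]
ee_rot: [0.998, -0.058, 0.001, -0.001]
ft_force: [-0.1, 0.6, -1.2]
width: 0.108
```

```bash
python3 plan.py 527 -198 43 -6.95 2 1; python3 - <<'E'
from rig import r
import cv2,pickle
s=r.snapshot("wrist");cv2.imwrite("pics/w5.png",s["image"]);pickle.dump(s,open("w5.pkl","wb"))
E
```

```text
at [ 528.9 -194.4   58.8] yaw -6.61 clk 8.62 F [-0.1  0.6 -1.2] w 0.108
-0.07 0.19 0.79 -0.04 -0.03 0.17 1.0; -0.07 0.19 0.79 -0.04 -0.03 0.17 1.0
```

View pics/w5.png

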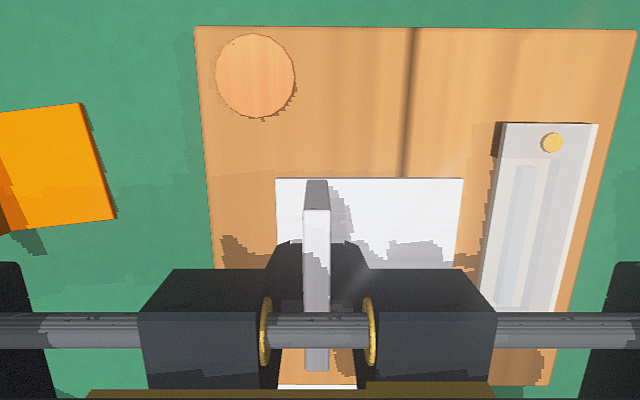

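In this view the board's +y edge runs from (195,26) to (636,30), the strip's front corner is at (500,123), and the tongue corners are at (276,178) and (462,178).

```bash
python3 - <<'E'
from h import *;import pickle
s=pickle.load(open("w5.pkl","rb"));k=(s["intrinsics"],s["world_from_camera"])
for n,uv,z in [("edge20",[[195,26],[636,30]],20),("strip32",[[500,123],[597,124]],32),("tongue46",[[276,178],[462,178],[457,268]],58.8-18+5),("pocket",[[303.5,210.5],[329.5,210.5],[304,370],[328.5,370]],58.8-18+50)]:
    P=unproj(uv,*k,z)[:,:2]
    d=P-[576.5,-204];a=np.radians(-6.95);Q=np.c_[d@[np.cos(a),np.sin(a)],d@[-np.sin(a),np.cos(a)]]
    T=P-[528.9,-194.4];a=np.radians(-6.61);T=np.c_[T@[np.cos(a),np.sin(a)],T@[-np.sin(a),np.cos(a)]]
    v=P[1]-P[0];print(n,"board",Q.round(1).tolist(),"hold(tool yaw)",T.round(1).tolist(),"ang",np.degrees(np.arctan2(v[1],v[0])).round(2))
E
```

```text
edge20 board [[-107.9, 109.0], [107.5, 108.5]] hold(tool yaw) [[-58.9, 105.6], [156.5, 103.8]] ang -7.08
strip32 board [[41.7, 64.5], [89.7, 64.3]] hold(tool yaw) [[90.5, 60.2], [138.5, 59.7]] ang -7.22
tongue46 board [[-67.7, 39.5], [20.5, 40.0], [24.0, -7.6]] hold(tool yaw) [[-19.1, 35.9], [69.2, 35.8], [72.4, -11.8]] ang -6.67
pocket board [[-53.1, 38.8], [-44.0, 38.9], [-53.3, -29.9], [-43.3, -29.9]] hold(tool yaw) [[-4.5, 35.1], [4.6, 35.1], [-5.1, -33.7], [4.9, -33.7]] ang -6.68
```

Request:
jog_arm(increments="-0.1 0.2 0.8 0 0 0.2 1; -0.05 0.2 0.8 0 0 0.2 1; 0 0 0.1 0 0 0 1; 0 0 0.1 0 0 0 1; 0 0 0 0 0 0 1")

```text
clock: 9.3
tool_pos: [526.8, -199.4, 40.1]
ee_rot: [0.998, -0.062, 0.001, -0.0]
ft_force: [0.5, -0.1, -0.4]
width: 0.105
```

```bash
python3 plan.py 527 -198 38 -7 1 1
```

```text
at [ 526.8 -199.4   40.1] yaw -7.12 clk 9.3 F [ 0.5 -0.1 -0.4] w 0.105
0.01 -0.14 0.21 -0.04 -0.10 -0.12 1.0
```

Request:
jog_arm(increments="0 -0.1 0.1 0 -0.1 -0.1 1; 0 0 0.1 0 0 0 1; 0 0 0.1 0 0 0 1; 0 0 0 0 0 0 1", grip_force=55)

```text
clock: 9.8
tool_pos: [527.4, -198.3, 38.3]
ee_rot: [0.998, -0.061, 0.0, 0.0]
ft_force: [0.1, 0.5, -1.3]
width: 0.11
```

```bash
python3 plan.py 568.5 -203 38 -7 5 1
```

```text
at [ 527.4 -198.3   38.3] yaw -6.99 clk 9.8 F [ 0.1  0.5 -1.3] w 0.11
0.83 -0.01 0.01 -0.00 -0.01 0.00 1.0; 0.83 -0.01 0.01 -0.00 -0.01 0.00 1.0; 0.83 -0.01 0.01 -0.00 -0.01 0.00 1.0; 0.83 -0.01 0.01 -0.00 -0.01 0.00 1.0; 0.83 -0.01 0.01 -0.00 -0.01 0.00 1.0
```

Request:
jog_arm(increments="0.5 0 0.05 0 0 0 1; 0.5 0 0.05 0 0 0 1; 0.5 0 0.05 0 0 0 1; 0.5 0 0.05 0 0 0 1; 0.5 0 0.05 0 0 0 1; 0.5 0 0 0 0 0 1; 0 0 0 0 0 0 1")

```text
clock: 10.68
tool_pos: [544.0, -201.5, 39.5]
ee_rot: [0.998, -0.062, -0.015, 0.002]
ft_force: [-0.1, 0.6, 4.3]
width: 0.107
```

```bash
python3 plan.py 568.5 -203 38 -7 2 1; python3 - <<'E'
from rig import r
import cv2
a=r.snapshot("scene")["image"];b=r.snapshot("side")["image"]
cv2.imwrite("pics/s6.png",cv2.hconcat([cv2.resize(a[200:340,220:370],(400,373),interpolation=2),cv2.resize(b[120:210,250:370],(400,373),interpolation=2)]))
E
```

```text
at [ 544.  -201.5   39.5] yaw -7.08 clk 10.68 F [-0.1  0.6  4.3] w 0.107
1.23 -0.07 0.04 0.14 0.85 -0.04 1.0; 1.23 -0.07 0.06 0.14 0.85 -0.04 1.0
```

View pics/s6.png

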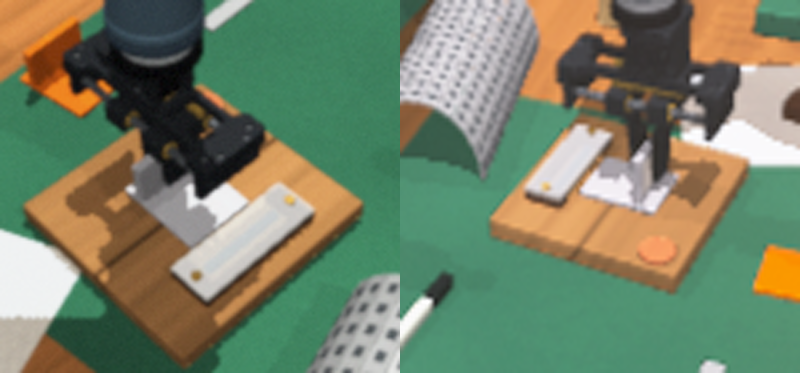

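The tip is just before the lip, but the tool has pitched 1.7° nose-down. I'll level it before inserting.

Request:
jog_arm(increments="0 0 -0.05 0.2 1 0 1; 0 0 0 0.1 0.7 0 1; 0 0 0 0 0 0 1; 0 0 0 0 0 0 1")

```text
clock: 11.28
tool_pos: [544.0, -201.6, 39.4]
ee_rot: [0.998, -0.062, 0.001, -0.0]
ft_force: [-0.4, 0.5, -1.1]
width: 0.109
```

```bash
python3 plan.py 568.5 -203 38 -7 3 1
```

```text
at [ 544.  -201.6   39.4] yaw -7.09 clk 11.28 F [-0.4  0.5 -1.1] w 0.109
0.81 -0.05 0.05 -0.02 -0.04 -0.03 1.0; 0.81 -0.05 0.05 -0.02 -0.04 -0.03 1.0; 0.81 -0.05 0.05 -0.02 -0.04 -0.03 1.0
```

Request:
jog_arm(increments="0.8 -0.05 0.05 0 0.2 0 1; 0.8 -0.05 0 0 0.2 0 1; 0 0 0 0 0.1 0 1; 0 0 0 0 0 0 1")

```text
clock: 11.78
tool_pos: [561.8, -202.3, 38.8]
ee_rot: [0.998, -0.062, 0.006, -0.0]
ft_force: [0.2, 0.2, -1.1]
width: 0.107
```

```bash
python3 plan.py 574.5 -203.8 38 -7 3 1
```

```text
at [ 561.8 -202.3   38.8] yaw -7.07 clk 11.78 F [ 0.2  0.2 -1.1] w 0.107
0.43 -0.00 0.03 -0.02 -0.22 -0.02 1.0; 0.43 -0.00 0.03 -0.02 -0.22 -0.02 1.0; 0.43 -0.00 0.03 -0.02 -0.22 -0.02 1.0
```

Request:
jog_arm(increments="0 0 0.05 0 -0.6 0 1; 0 0 0.1 0 0 0 1; 0 0 0.1 0 0 0 1; 0 0 0 0 0 0 1")

```text
clock: 12.28
tool_pos: [561.7, -202.4, 38.4]
ee_rot: [0.998, -0.062, -0.0, -0.0]
ft_force: [0.8, 0.7, -1.3]
width: 0.105
```

```bash
python3 plan.py 574.5 -203.8 38 -7 3 1; python3 - <<'E'
from rig import r
import cv2,pickle
s=r.snapshot("wrist");cv2.imwrite("pics/w7.png",s["image"])
a=r.snapshot("scene")["image"];b=r.snapshot("side")["image"]
cv2.imwrite("pics/s7.png",cv2.hconcat([cv2.resize(a[230:330,240:340],(400,400),interpolation=2),cv2.resize(b[130:200,265:335],(400,400),interpolation=2)]))
E
```

```text
at [ 561.7 -202.4   38.4] yaw -7.08 clk 12.28 F [ 0.8  0.7 -1.3] w 0.105
0.43 -0.01 0.01 -0.00 0.01 -0.03 1.0; 0.43 -0.01 0.01 -0.00 0.01 -0.03 1.0; 0.43 -0.01 0.01 -0.00 0.01 -0.03 1.0
```

View pics/w7.png

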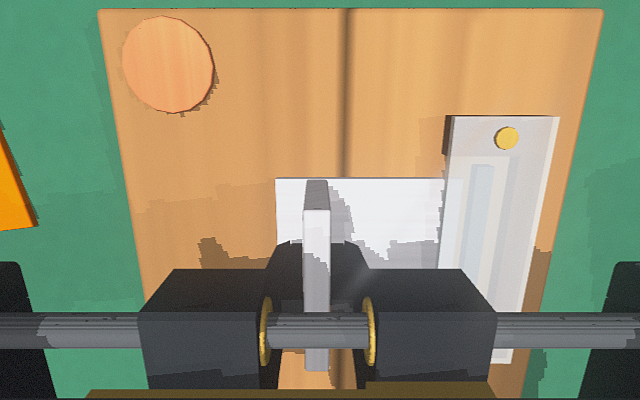

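View pics/s7.png

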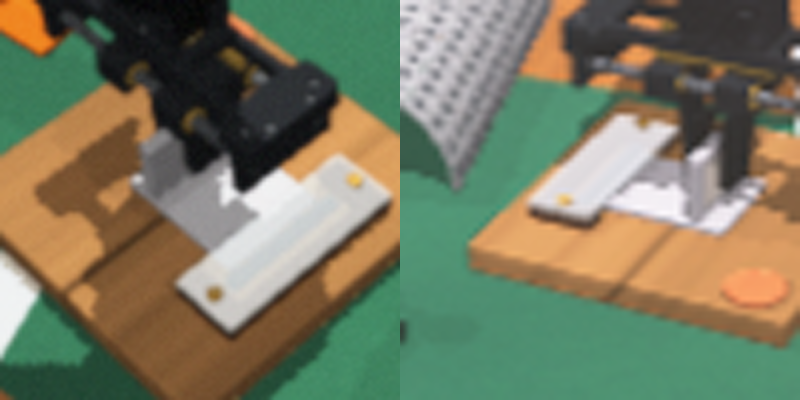

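The tongue is visibly under the strip, square, with no forces yet. Pushing now.

Request:
jog_arm(increments="0.5 0 0.05 0 0.1 0 1; 0.5 0 0.05 0 0.1 0 1; 0 0 0 0 0 0 1")

```text
clock: 12.8
tool_pos: [566.0, -203.2, 38.6]
ee_rot: [0.998, -0.062, -0.005, 0.0]
ft_force: [1.7, -0.1, 1.5]
width: 0.106
```

```bash
python3 plan.py 574.5 -203.8 38 -7 1 1
```

```text
at [ 566.  -203.2   38.6] yaw -7.11 clk 12.8 F [ 1.7 -0.1  1.5] w 0.106
0.85 -0.04 0.05 0.07 0.57 -0.11 1.0
```

Request:
jog_arm(increments="0.6 0 0.05 0 0.6 0 1; 0.5 0 0.05 0 0.4 0 1; 0 0 0.02 0 0.2 0 1")

```text
clock: 13.18
tool_pos: [566.8, -203.2, 38.4]
ee_rot: [0.998, -0.062, -0.006, 0.001]
ft_force: [-0.5, 0.2, 2.6]
width: 0.106
```

```bash
python3 plan.py 574.5 -203.8 38 -7 1 1
```

```text
at [ 566.8 -203.2   38.4] yaw -7.15 clk 13.18 F [-0.5  0.2  2.6] w 0.106
0.77 -0.04 0.03 0.17 0.63 -0.15 1.0
```

Request:
jog_arm(increments="1 0 0.1 0 0.8 0 1; 1 0 0.1 0 0.8 0 1; 1 0 0.1 0 0.8 0 1")

```text
clock: 13.55
tool_pos: [567.4, -203.5, 37.8]
ee_rot: [0.998, -0.064, -0.017, 0.003]
ft_force: [-36.0, 7.7, 48.7]
width: 0.113
```

```bash
python3 plan.py 574.5 -203.8 38 -7 1 1
```

```text
at [ 567.4 -203.5   37.8] yaw -7.3 clk 13.55 F [-36.    7.7  48.7] w 0.113
0.71 -0.06 -0.04 0.44 1.89 -0.30 1.0
```

That was too much nose-down pressure: 49 N up at the tool, with friction on top. Relaxing and re-levelling.

Request:
jog_arm(increments="0 0 0 0 0.8 0 1; 0 0 -0.05 0.2 0.8 0.2 1; 0 0 0 0.1 0.3 0 1; 0 0 0 0 0 0 1")

```text
clock: 14.05
tool_pos: [565.7, -203.2, 38.2]
ee_rot: [0.998, -0.065, -0.001, 0.001]
ft_force: [-0.5, 0.0, -0.6]
width: 0.106
```

```bash
python3 plan.py 574.5 -203.8 38 -7 1 1; python3 - <<'E'
from rig import r
import cv2
s=r.snapshot("wrist");cv2.imwrite("pics/w8.png",s["image"])
E
```

```text
at [ 565.7 -203.2   38.2] yaw -7.49 clk 14.05 F [-0.5  0.  -0.6] w 0.106
0.88 -0.05 0.02 0.14 0.10 -0.49 1.0
```

View pics/w8.png

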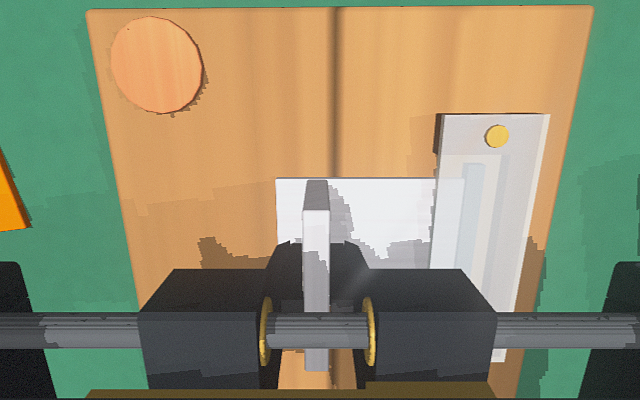

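Request:
jog_arm(increments="0.5 0 0 0.1 0.6 -0.3 1; 0.6 0 -0.05 0 1 -0.2 1; 0.6 0 -0.05 0 1 0 1")

```text
clock: 14.48
tool_pos: [568.9, -203.9, 38.0]
ee_rot: [0.998, -0.061, 0.006, 0.002]
ft_force: [-21.0, 3.5, 21.2]
width: 0.104
```

```bash
python3 plan.py 574.5 -203.8 38 -7 1 1
```

```text
at [ 568.9 -203.9   38. ] yaw -7.05 clk 14.47 F [-21.    3.5  21.2] w 0.104
0.56 -0.08 0.00 0.13 -0.74 -0.05 1.0
```

Request:
jog_arm(increments="0.7 0 -0.2 0 0 0 1; 0.7 0 -0.2 0 0.2 0 1")

```text
clock: 14.72
tool_pos: [573.5, -204.5, 38.5]
ee_rot: [0.998, -0.062, -0.002, 0.001]
ft_force: [-8.6, 1.3, -2.1]
width: 0.11
```

```bash
python3 plan.py 574.5 -203.8 38 -7 1 1
```

```text
at [ 573.5 -204.5   38.5] yaw -7.07 clk 14.72 F [-8.6  1.3 -2.1] w 0.11
0.09 -0.08 0.05 0.12 0.18 -0.07 1.0
```

With the lift it slides freely: 8.6 N against the spring, about 1 mm to go. Continuing with gentle rows.

Request:
jog_arm(increments="0.6 -0.05 -0.1 0.1 0.3 0 1; 0.6 -0.05 -0.1 0.1 0.3 0 1")

```text
clock: 14.98
tool_pos: [573.8, -204.4, 38.0]
ee_rot: [0.998, -0.062, -0.009, -0.001]
ft_force: [-19.7, 2.7, 18.5]
width: 0.104
```

```bash
python3 plan.py 574.5 -203.8 38 -7 1 1
```

```text
at [ 573.8 -204.4   38. ] yaw -7.14 clk 14.97 F [-19.7   2.7  18.5] w 0.104
0.06 -0.07 -0.00 -0.00 1.06 -0.14 1.0
```

Request:
jog_arm(increments="0.7 -0.05 -0.2 0 0.8 0 1; 0.7 -0.05 -0.15 0 0.5 0 1")

```text
clock: 15.22
tool_pos: [573.9, -204.5, 38.2]
ee_rot: [0.998, -0.063, -0.013, -0.0]
ft_force: [-20.0, 3.8, 13.8]
width: 0.104
```

```bash
python3 plan.py 574.5 -203.8 38 -7 1 1
```

```text
at [ 573.9 -204.5   38.2] yaw -7.22 clk 15.22 F [-20.    3.8  13.8] w 0.104
0.05 -0.08 0.02 0.09 1.46 -0.22 1.0
```

Request:
jog_arm(increments="0.6 -0.05 -0.15 0 2 -0.2 1; 0.6 -0.05 -0.1 0 2 -0.1 1")

```text
clock: 15.48
tool_pos: [574.2, -204.5, 38.0]
ee_rot: [0.998, -0.061, 0.01, 0.002]
ft_force: [-16.3, 1.5, 16.4]
width: 0.111
```

```bash
python3 plan.py 574.5 -203.8 38 -7 1 1; python3 - <<'E'
from rig import r
import cv2,pickle
s=r.snapshot("wrist");cv2.imwrite("pics/w9.png",s["image"]);pickle.dump(s,open("w9.pkl","wb"))
a=r.snapshot("scene")["image"];b=r.snapshot("side")["image"]
cv2.imwrite("pics/s9.png",cv2.hconcat([cv2.resize(a[230:330,240:340],(400,400),interpolation=2),cv2.resize(b[130:200,265:335],(400,400),interpolation=2)]))
print(r.get_obs()["tool_pos"],r.get_obs()["ft_force"])
E
```

```text
at [ 574.2 -204.5   38. ] yaw -6.99 clk 15.47 F [-16.3   1.5  16.4] w 0.111
0.02 -0.07 -0.00 0.18 -1.15 0.01 1.0
[ 574.16627331 -204.51516921   38.00038019] [-14.95959243   2.56703289  12.70807463]
```

View pics/w9.png

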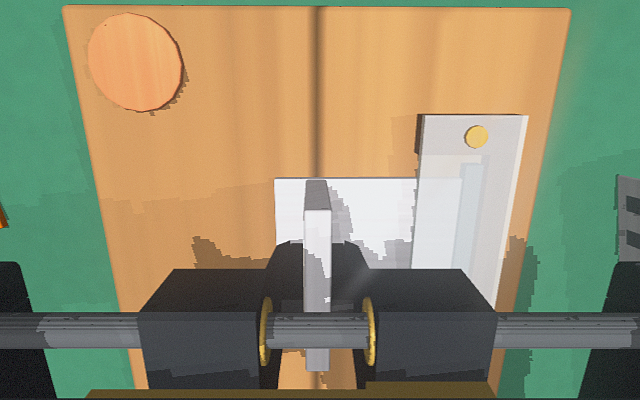

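View pics/s9.png

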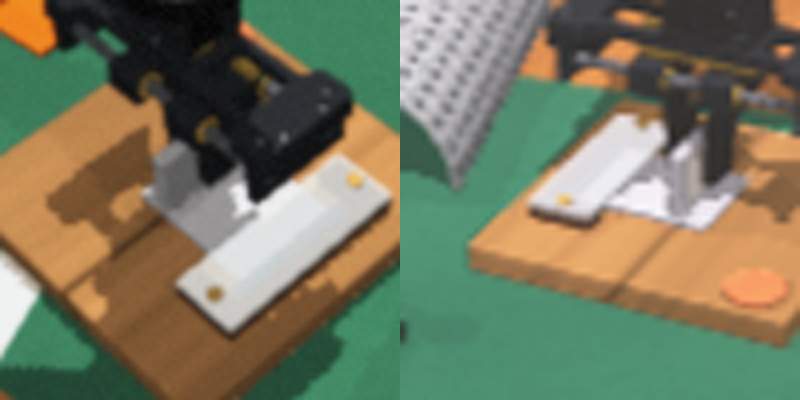

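Request:
jog_arm(increments="0.6 -0.05 -0.1 0 0.2 0 1; 0.6 -0.05 -0.1 0 1 0 1; 0.6 -0.05 -0.1 0 1.1 0 1")

```text
clock: 16.0
tool_pos: [574.2, -204.5, 38.0]
ee_rot: [0.998, -0.062, 0.011, 0.004]
ft_force: [-15.5, 2.3, 13.8]
width: 0.113
```

```bash
python3 plan.py 574.5 -203.8 38 -7 1 1; python3 - <<'E'
from rig import r
import cv2,pickle
s=r.snapshot("wrist");pickle.dump(s,open("w10.pkl","wb"))
cv2.imwrite("pics/w10.png",cv2.resize(s["image"][100:200,400:540],None,fx=5.5,fy=5.5,interpolation=cv2.INTER_CUBIC))
print(r.get_obs()["tool_pos"],r.get_obs()["ft_force"])
E
```

```text
at [ 574.2 -204.5   38. ] yaw -7.14 clk 16.0 F [-15.5   2.3  13.8] w 0.113
0.02 -0.08 -0.00 0.33 -1.24 -0.14 1.0
[ 574.19431413 -204.53732102   38.0176425 ] [-15.62558756   2.93824855  12.93910182]
```

View pics/w10.png

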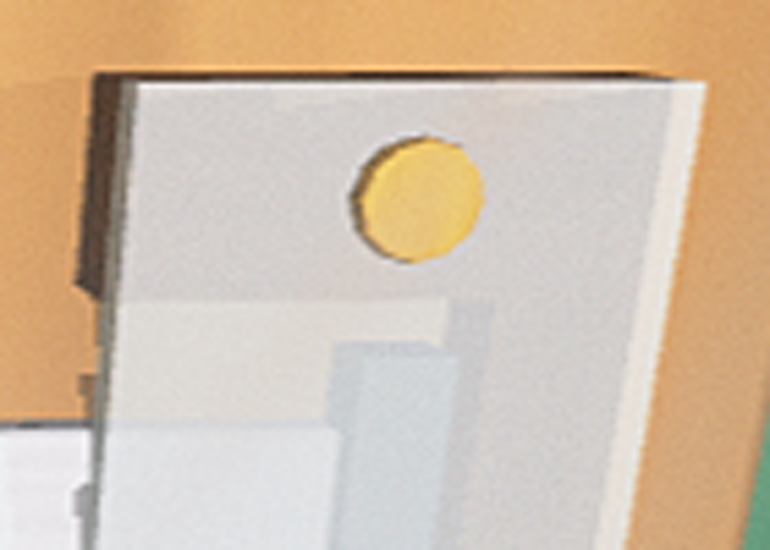

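```bash
python3 - <<'E'
from h import *;import pickle
s=pickle.load(open("w10.pkl","rb"));k=(s["intrinsics"],s["world_from_camera"])
a=np.radians(-6.97)
for n,U,z in [("stripF",[137,82],32),("stripR",[705,82],32),("barFtop",[361,352],27),("barRtop",[458,352],27),("wallR",[448,298],28),("wallRlow",[494,298],20),("tongue tip top",[341,430],25),("barF top low row",[352,545],27),("bar front bottom",[333,345],20)]:
    P=unproj(up(U,5.5,(400,100)),*k,z)[0,:2];d=P-[576.5,-204];print(n,(d@[np.cos(a),np.sin(a)]).round(2),(d@[-np.sin(a),np.cos(a)]).round(2))
# predicted pixels for bar front at x=60..68
for x in (60,66,67,68): print(x,((proj(body([576.5,-204,a],[[x,42,27],[x,42,20]]),*k)-[400,100]+.5)*5.5-.5).round(1).tolist())
E
```

```text
stripF 44.86 64.58
stripR 90.04 64.37
barFtop 67.62 41.84
barRtop 75.94 41.78
wallR 73.93 46.59
wallRlow 82.07 45.1
tongue tip top 67.66 34.54
barF top low row 68.98 24.68
bar front bottom 68.28 41.02
60 [[272.0, 350.9], [241.2, 334.8]]
66 [[342.2, 350.3], [308.7, 334.2]]
67 [[353.9, 350.2], [319.9, 334.2]]
68 [[365.6, 350.1], [331.1, 334.1]]
```

The bar is seen through the strip with its front at x≈67.7, against 68 for fully home. But the tool is 1.2° nose-up, so I'll level it while pushing a bit harder.

Request:
jog_arm(increments="0.8 -0.05 -0.05 0.2 -0.3 0 1; 0.8 -0.05 -0.05 0.2 0.3 0 1")

```text
clock: 16.3
tool_pos: [573.9, -204.5, 37.9]
ee_rot: [0.998, -0.063, -0.007, 0.0]
ft_force: [-25.1, 4.3, 26.7]
width: 0.109
```

```bash
python3 plan.py 574.5 -203.8 38 -7 1 1; python3 -c "
from rig import r
print(r.get_obs()['torque'])"
```

```text
at [ 573.9 -204.5   37.9] yaw -7.23 clk 16.3 F [-25.1   4.3  26.7] w 0.109
0.05 -0.07 -0.01 0.08 0.78 -0.23 1.0
[0.80371622 5.19789693 0.05186568]
```

Request:
jog_arm(increments="0.8 -0.05 -0.2 0 1 -0.2 1; 0.8 -0.05 -0.2 0 0.7 -0.1 1")

```text
clock: 16.55
tool_pos: [573.9, -204.5, 38.1]
ee_rot: [0.998, -0.061, -0.009, 0.001]
ft_force: [-20.5, 3.5, 10.3]
width: 0.111
```

```bash
python3 plan.py 574.5 -203.8 38 -7 1 1
```

```text
at [ 573.9 -204.5   38.1] yaw -7.02 clk 16.55 F [-20.5   3.5  10.3] w 0.111
0.05 -0.08 0.01 0.16 1.00 -0.02 1.0
```

Request:
jog_arm(increments="0.7 -0.05 -0.15 0 1.6 0 1; 0.7 -0.05 -0.15 0 1.2 0 1")

```text
clock: 16.8
tool_pos: [574.1, -204.6, 38.0]
ee_rot: [0.998, -0.062, 0.001, 0.002]
ft_force: [-17.5, 2.4, 12.9]
width: 0.108
```

```bash
python3 plan.py 574.5 -203.8 38 -7 1 1
```

```text
at [ 574.1 -204.6   38. ] yaw -7.11 clk 16.8 F [-17.5   2.4  12.9] w 0.108
0.03 -0.08 0.00 0.26 -0.15 -0.11 1.0
```

Level now. I'll check that it stays steady while the arm holds its target, since camera calls advance time.

```bash
python3 - <<'E'
from rig import r
import cv2,pickle,numpy as np
from scipy.spatial.transform import Rotation as R
for i in range(8):
    n=["wrist","scene","side"][i%3];s=r.snapshot(n);o=r.get_obs()
    z=R.from_quat(o["ee_rot"]).as_matrix()[:,2]
    print(o["clock"].__round__(2),o["tool_pos"].round(2),o["ft_force"].round(1),"tilt xy deg",np.degrees(z[:2]).round(2))
    if n=="wrist":
        pickle.dump(s,open("w11.pkl","wb"));w=s["image"]
    if n=="scene": a=s["image"]
    if n=="side": b=s["image"]
cv2.imwrite("pics/w11.png",cv2.resize(w[100:200,400:540],None,fx=5.5,fy=5.5,interpolation=cv2.INTER_CUBIC))
cv2.imwrite("pics/s11.png",cv2.hconcat([cv2.resize(a[230:330,240:340],(400,400),interpolation=2),cv2.resize(b[130:200,265:335],(400,400),interpolation=2)]))
E
```

```text
16.85 [ 574.09 -204.58   38.01] [-17.1   2.6  11.8] tilt xy deg [ 0.14 -0.28]
16.9 [ 574.07 -204.54   37.98] [-17.6   2.6  11.8] tilt xy deg [ 0.12 -0.27]
16.95 [ 574.08 -204.57   38.  ] [-17.6   2.8  13.3] tilt xy deg [ 0.11 -0.27]
17.0 [ 574.08 -204.58   38.02] [-18.2   1.9  12.4] tilt xy deg [ 0.1  -0.27]
17.05 [ 574.08 -204.54   38.  ] [-17.8   2.6  13.4] tilt xy deg [ 0.1  -0.27]
17.1 [ 574.05 -204.55   38.  ] [-18.2   1.7  13.4] tilt xy deg [ 0.1  -0.27]
17.15 [ 574.06 -204.57   38.  ] [-17.7   2.3  12.7] tilt xy deg [ 0.1  -0.27]
17.2 [ 574.03 -204.56   38.01] [-18.2   1.7  12.9] tilt xy deg [ 0.1  -0.27]
```

View pics/w11.png

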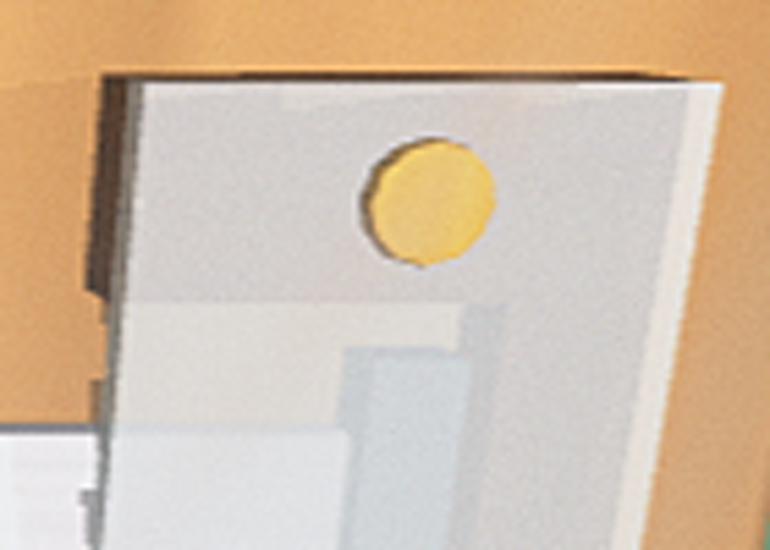

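View pics/s11.png

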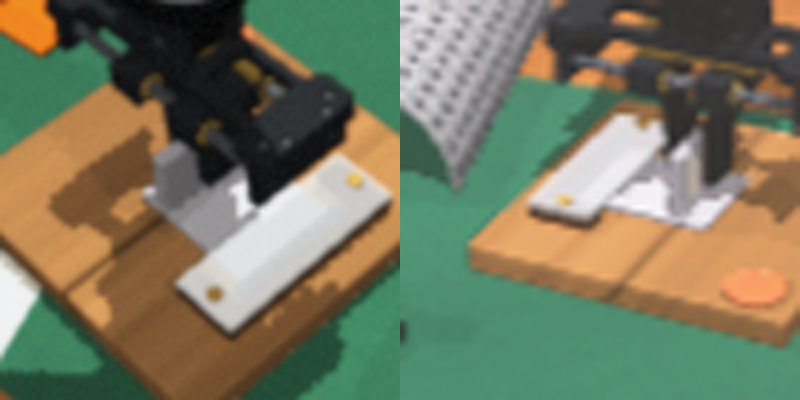

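```bash
python3 - <<'E'
from h import *;import pickle
s=pickle.load(open("w11.pkl","rb"));k=(s["intrinsics"],s["world_from_camera"])
a=np.radians(-6.97)
for n,U,z in [("stripF",[146,82],32),("stripR",[722,83],32),("barFtop",[373,357],27),("tongue tip top",[350,432],25)]:
    P=unproj(up(U,5.5,(400,100)),*k,z)[0,:2];d=P-[576.5,-204];print(n,(d@[np.cos(a),np.sin(a)]).round(2),(d@[-np.sin(a),np.cos(a)]).round(2))
E
```

```text
stripF 45.02 64.64
stripR 90.07 64.43
barFtop 67.74 41.7
tongue tip top 67.48 34.71
```

Request:
jog_arm(increments="0.9 -0.05 -0.2 0.1 1.4 0 1; 0.9 -0.05 -0.2 0 1.3 0 1")

```text
clock: 17.45
tool_pos: [574.2, -204.6, 38.0]
ee_rot: [0.998, -0.063, 0.006, 0.003]
ft_force: [-21.9, 3.4, 14.9]
width: 0.106
```

```bash
python3 - <<'E'
from rig import r
import cv2,pickle,numpy as np
from scipy.spatial.transform import Rotation as R
for i in range(4):
    s=r.snapshot("wrist");o=r.get_obs()
    z=R.from_quat(o["ee_rot"]).as_matrix()[:,2]
    print(o["clock"].__round__(2),o["tool_pos"].round(2),o["ft_force"].round(1),"tilt xy deg",np.degrees(z[:2]).round(2))
cv2.imwrite("pics/w12.png",s["image"])
cv2.imwrite("pics/w12a.png",cv2.resize(s["image"][100:200,400:540],None,fx=5.5,fy=5.5,interpolation=cv2.INTER_CUBIC));pickle.dump(s,open("w12.pkl","wb"))
E
```

```text
17.5 [ 574.19 -204.55   38.03] [-21.2   3.5  13.9] tilt xy deg [ 0.66 -0.35]
17.55 [ 574.17 -204.61   38.  ] [-21.7   2.7  13.8] tilt xy deg [ 0.65 -0.35]
17.6 [ 574.16 -204.57   38.  ] [-21.5   2.9  14.9] tilt xy deg [ 0.64 -0.35]
17.65 [ 574.17 -204.6    38.  ] [-22.3   3.6  14.7] tilt xy deg [ 0.64 -0.35]
```

View pics/w12a.png

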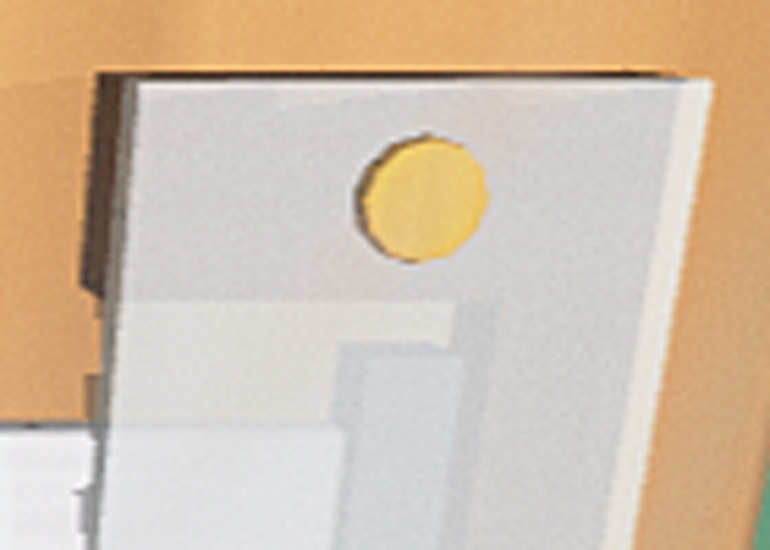

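View pics/w12.png

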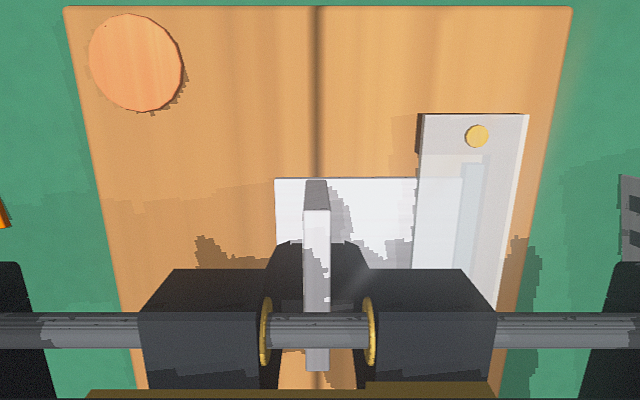

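Force rose by 4 N with no further travel, so the bar is on its hard stop. One last levelling: 0.6° of pitch and 0.35° of roll.

Request:
jog_arm(increments="0.8 -0.05 -0.15 0.4 0.4 -0.1 1; 0.8 -0.05 -0.15 0.4 0.9 -0.1 1")

```text
clock: 17.9
tool_pos: [574.1, -204.5, 38.0]
ee_rot: [0.998, -0.061, 0.0, -0.004]
ft_force: [-20.9, 2.8, 17.1]
width: 0.111
```

```bash
cat > st.py <<'E'
from rig import r
import numpy as np
from scipy.spatial.transform import Rotation as R
for i in range(4):
    s=r.snapshot("wrist");o=r.get_obs();M=R.from_quat(o["ee_rot"]).as_matrix()
    print(o["clock"].__round__(2),o["tool_pos"].round(2),o["ft_force"].round(1),"tilt",np.degrees(M[:2,2]).round(2),"yaw",np.degrees(np.arctan2(M[1,0],M[0,0])).round(2))
E
python3 st.py
```

```text
17.95 [ 574.1  -204.44   37.99] [-21.5   3.9  16.7] tilt [0.08 0.46] yaw -7.06
18.0 [ 574.05 -204.48   38.  ] [-21.7   3.3  16.5] tilt [0.08 0.44] yaw -7.07
18.05 [ 574.09 -204.45   38.01] [-21.4   4.4  15.8] tilt [0.09 0.43] yaw -7.06
18.1 [ 574.14 -204.43   38.02] [-21.    4.1  16.1] tilt [0.1  0.43] yaw -7.06
```

Request:
jog_arm(increments="0.8 -0.05 -0.15 -0.2 0.9 0 1; 0.8 -0.05 -0.15 -0.1 0.9 0 1")

```text
clock: 18.35
tool_pos: [574.0, -204.5, 38.0]
ee_rot: [0.998, -0.062, -0.001, -0.0]
ft_force: [-20.5, 4.3, 15.4]
width: 0.108
```

```bash
python3 st.py
```

```text
18.4 [ 574.05 -204.53   38.  ] [-22.2   3.   15.7] tilt [-0.1   0.01] yaw -7.14
18.45 [ 574.05 -204.51   38.  ] [-21.5   2.4  15.7] tilt [-0.09  0.02] yaw -7.14
18.5 [ 574.04 -204.53   37.99] [-21.2   3.1  15.6] tilt [-0.09  0.02] yaw -7.14
18.55 [ 574.08 -204.54   38.01] [-20.7   3.9  16.5] tilt [-0.09  0.03] yaw -7.14
```

Level to 0.1°, yaw within 0.2° of the board, pushing steadily at 21 N. Handing in.

```bash
python3 -c "
from rig import r
print(r.job_done())
o=r.get_obs();print(o['clock'],o['tool_pos'],o['ft_force'])"
```

```text
the job is handed in; nothing more can be done
None
the job is handed in; nothing more can be done
```

I picked up the larger label holder by its pocket, set it on the board and slid its tongue under the clear strip until the stop bar was fully home. I handed the job in at 18.6 s, still gripping and pushing.

**Last checks:**
- **Pose:** the tool was level to 0.1° and within about 0.2° of the board's direction. Its height of 38.0 mm matches the holder lying flat on the board.
- **Push:** it was steady at about 21 N, against 9 N of spring, with about 16 N pressing down on the board. Pushing 4 N harder moved the bar no further, so I take it to be on its hard stop.
- **Bar position:** seen through the strip, the bar's front was 22.7 mm behind the strip's front edge. Fully home is 23 mm, and the difference is within my measuring error. That picture was from before the last push and re-levelling; I did not measure the bar again afterwards.

**Problems on the way:** one early push pitched the tongue nose-down and briefly reached 36 N back and 49 N up at the wrist. I backed off, re-levelled and pushed again; the grip had not slipped.

I did not touch the other objects, but I took no last picture of all of them.

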